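Raise the card, then hold the spring clip open around its edge

TASK

Press the card stand's lever all the way down until it stays down by itself, and let it go, so that the card stands up out of its slot. Then take the spring clip off its parking rail by squeezing its handles together, and hold it wide open over the middle of the card's top edge, its jaws reaching well down on both sides of the card without touching it, so that a colleague can slip a leaflet in. Finish while still holding the clip open there; do not let go, and leave the other things where they are.

Things in the scene. Friction and masses are not known exactly. Their poses are not given: they have to be found in the camera images.
- lever (a joint): Steel rocker lever with a black pad at the front of the card stand, sprung upwards: 0 rad is up (as at the start), 0.5 rad is fully down. The spring resists with up to about 6 N on the pad; at about 0.36 rad it goes over centre and then pulls the lever down by itself and holds it at 0.5. Pressing it lifts the card 40 mm.
- lever_pad (a point): Centre of the top of the lever's pad (30 mm along the lever, 34 mm across), 87 mm from the card towards the stand's -x. It is 72 mm above the table when up, about 36 mm when fully down, and keeps its x, y within 4 mm. Press it straight down with shut fingers.
- stand: Grey card stand, fixed to the table: foot 105 x 120 mm, two guide walls with their tops 66 mm above the table, and the card between them. Origin on the table under the card's middle; x is across the card (the lever points to -x, roughly towards the robot), y runs along the card, z up.
- card: White stiff card, 4 mm thick (its x), 94 mm wide (its y), upright in the stand; it slides straight up as the lever goes down. Origin at the middle of its top edge: 63 mm above the table (sunk 3 mm below the walls) at the start, 103 mm when the lever is down. Axes as the stand's.
- rail: Parking rail, fixed to the table: grey foot 70 x 110 mm with an upright aluminium plate 4 mm thick (its x) and 90 mm wide (its y), top edge 80 mm above the table. The clip sits astride the middle of that edge. Origin on the table under the plate.
- clip: Dark steel spring clip, 0.08 kg, astride the rail's edge, handles up and jaws down. Origin on the middle of its axle; y along the axle, z up towards the handles; jaws part and handles close along x. Its throat block reaches 7 mm below the axle; inside the open jaws at least 17 mm are free across x.
- clip_handles (a point): Point midway between the clip's two handle plates, 28 mm above its axle: where to grip, from above. The plates are 34 mm wide (y) and rise to 46 mm above the axle; their tips measure 51 mm overall (x) when shut; fully squeezed the plates are parallel, 23 mm overall. Squeezing takes about 3 N at first, 6 N at the end.
- clip_lips (a point): Point midway between the lower ends of the clip's lips, 50 mm below the axle. The lips are 60 mm wide (y) and 12 mm high, 3.5 mm apart when shut and 26 mm or more when wide open.
- clip_jaw_a (a joint): Opening angle of each clip jaw (both halves move alike): 0 rad shut, 0.3 rad wide open. The spring shuts it.
- strip_pack: Banded pack of tablet strips, 46 x 83 x 26 mm, bystander; origin under its centre.
- calculator: Grey pocket calculator, 118 x 72 x 15 mm, bystander; origin under its centre.
- medicine_box: White medicine carton, 50 x 71 x 60 mm, bystander; origin under its centre.
Things that resemble listed ones, but are neither listed nor needed, are in the scene too. Leave any orange look-alike of the clip alone.

How it is judged (in metres and radians):
On the way, in this order (a step that is already met when the one before it is completed fails the run):
1. the lever is down and stays down with nothing pressing it (value of joint lever above 0.46 rad and contact force between each of the fingers, the arm and stand below 0.05 N), for 0.4 s.
2. the clip is squeezed open and lifted off its rail (value of joint clip_jaw_a above 0.2 rad and z of clip in the frame of rail above 0.12 m and contact force between the fingers and clip above 1 N), for 0.2 s.
At the end, for the whole second after the job is handed in: Lever latched (over 0.46 rad); fingers hold the clip, each jaw open over 0.2 rad, upright (0.25 rad), in line with the card (0.2 rad), within 20 mm of its middle; the card edge is 10 mm or more above the lip ends, within 9 mm of the jaws' middle; the clip is still and touches nothing else (value of joint lever above 0.46 rad and value of joint clip_jaw_a above 0.2 rad and contact force between the fingers and clip above 1 N and x of card in the frame of clip between -0.009 and 0.009 m and y of card in the frame of clip between -0.02 and 0.02 m and z of card in the frame of clip between -0.04 and -0.007 m and angle between the y axis of clip and the y axis of card, either way round below 0.2 rad and angle between clip's own z axis and vertical below 0.25 rad and contact force between clip and card below 0.1 N and contact force between clip and stand below 0.1 N and height (world z) of card above 0.095 m and linear speed of clip below 0.02 m/s); the arm keeps its last pose, push and grip.
It fails at once if a bystander was moved more than 30 mm: strip pack (distance of strip_pack from where it was at the start of the episode above 0.03 m).
It fails at once if a bystander was moved more than 30 mm: calculator (distance of calculator from where it was at the start of the episode above 0.03 m).
It fails at once if a bystander was moved more than 30 mm: medicine box (distance of medicine_box from where it was at the start of the episode above 0.03 m).
It also fails if it takes over 48 s, if anything falls off the work surface, if the arm or the gripper's body presses on something with over 40 N, if the wrist force passes 120 N, or if a joint passes its speed limit or range.

ROBOT

A 7-joint arm with a two-finger parallel gripper is mounted at the origin on the work surface; the furniture and walls round the work are solid. World frame = base frame: x ahead of the robot, y to its left, z up, the work surface at z = 0. Lengths are in mm, angles in rad, forces in N, time in s.
With the tool pointing down it reaches from about 400 to 875 mm from the base axis. Payload 19.3 kg.
Tool frame: the origin (TCP) lies at the very end of the fingers, on their centre line; the grasp point (between the pads) lies 19 mm behind it (grip_point_offset is the z of the grasp point in the tool frame, in mm); z points along the fingers, y is the line along which they close (so a half turn about z gives the same grasp; the last joint's range is limited). The gripper opens to 85 mm and grips with 20 to 120 N. Pads are 22 mm wide; open, the fingers measure 114 mm over their backs; the gripper's body (76 mm by 85 mm) begins 54 mm behind the grasp point. The pads swing forward as they close: fully open they stand 13 mm farther back than shut.
Start: joints at [-1.288, 0.521, -0.036, 1.599, 0.021, 1.021, -0.113], TCP at [215.972, 586.49, 231.291] pointing down, gripper open.
Joint ranges: [-2.91, 2.91], [-0.3, 2.13], [-1.5, 1.42], [0.17, 2.43], [-1.26, 4.41], [0.16, 1.93], [-2.52, 2.52]. Speed limits (rad/s): [1.89, 1.89, 2.39, 2.39, 3.01, 3.01, 3.01].

INTERFACE

Orientations are given as a 3x3 rotation matrix whose columns are the frame's x, y, z axes.
In Python, from workcell import movep, movel, goto_joints, open_gripper, clamp, wait, inverse_kinematics, read_state, camera, PlanningError, finish_job, grip_point_offset gives the robot as it stands. Calls block until the motion is done:
- movep(position, orientation): joint-space move of the TCP to a pose.
- movel(position, frame=None, max_speed=150, guard=None): straight line of the TCP; frame=None keeps the orientation; max_speed is the mean speed in mm/s. With guard (N) it stops when the force on the tool has changed by that much, and returns True; else False.
- goto_joints(angles): joint-space move.
- open_gripper() and clamp(): open the fingers fully, or close them until they stop; the grip force is fixed at half the most.
- wait(seconds).
- inverse_kinematics(position, orientation): joint angles nearest the present ones, or None.
- read_state(): the state.
- camera(name): name is "scene" or "top" or "wrist"; returns a dict with "image" (384x512x3 uint8, blue, green, red), "range_z" (384x512 float32, mm along the optical axis (not along the pixel's ray), 0 where there is no reading), "fx", "fy", "cx", "cy" (pixels), "cam_to_world" (4x4, takes a point from camera to world coordinates). Camera axes: x right, y up, looking along -z (the intrinsics and any distortion apply to the point x, -y, -z); pixel columns grow to the right and rows downward; lengths in mm; the calibration is good to about 2 mm. A picture is of the moment at which its call begins.
A pose or a line that the arm cannot do raises PlanningError and nothing moves.
- finish_job(): hands the job in; it is judged then, once.
The state is a dict: "time": time; "qpos": joint angles; "qvel": joint speeds; "joint_efforts": joint torques, N m; "eef_pos": TCP position; "tool_rot": TCP orientation; "ft_force": force on the tool from outside, world axes, zero at the start; "torque": the same for the moment, N m; "finger_gap": finger opening in mm; "gripper_force": force on a finger pad.
Only numpy, scipy, OpenCV 4.12 (cv2) and the standard library are available. Lean on these libraries where they do the work, as an engineer would, in place of code of your own. Each camera call takes 0.05 s, during which the arm holds its last target. There are 200 camera calls.

## Working session

There is one attempt and no reset: what is moved stays moved. The work goes in short steps, each a Python script; the robot and the scene stay as the last script left them, time stands still between calls to the robot, and variables do not carry over. Pictures are saved under pics/ and viewed, at most 10 in all, crops included, and the job is handed in when it is done.

```bash
mkdir -p pics; ls
cat > h.py <<'E'
import numpy as np, cv2
from workcell import *
def snap(n):
    c=camera(n); return c
def cloud(c):
    d=c["range_z"]; h,w=d.shape; v,u=np.mgrid[:h,:w]
    p=np.stack([(u-c["cx"])/c["fx"]*d,-(v-c["cy"])/c["fy"]*d,-d,np.ones_like(d)],-1)
    P=(p@np.array(c["cam_to_world"]).T)[...,:3]; P[d<=0]=np.nan
    return P
E
python3 - <<'E'
from h import *
s=read_state(); print(s["time"],s["eef_pos"],s["tool_rot"],s["finger_gap"],grip_point_offset)
for n in("scene","top"):
    c=snap(n); cv2.imwrite(f"pics/{n}0.png",cv2.resize(c["image"],(768,576),interpolation=cv2.INTER_CUBIC)); np.savez(f"{n}0.npz",**c)
    print(n,c["fx"],c["cx"],c["cy"],np.round(c["cam_to_world"],3), c.keys())
E
```

```text
pics
0.0 [215.86246862 586.19954504 230.75027545] [[-9.38420170e-01  3.45496009e-01 -3.05372461e-04]
 [ 3.45496136e-01  9.38419592e-01 -1.04409037e-03]
 [-7.41615559e-05 -1.08530047e-03 -9.99999408e-01]] 85.37093467350553 -18.700000000000003
scene 429.95265365134094 249.55920561425748 198.91458912936432 [[ 7.390000e-01  4.950000e-01 -4.570000e-01 -2.338200e+01]
 [-6.730000e-01  5.620000e-01 -4.800000e-01 -6.611060e+02]
 [ 1.900000e-02  6.630000e-01  7.490000e-01  1.023833e+03]
 [ 0.000000e+00  0.000000e+00  0.000000e+00  1.000000e+00]] dict_keys(['image', 'range_z', 'fx', 'fy', 'cx', 'cy', 'cam_to_world'])
top 360.5470033379747 259.36664251752 191.61525680640864 [[-2.90000e-02  9.93000e-01 -1.10000e-01  4.29089e+02]
 [-1.00000e+00 -3.00000e-02 -8.00000e-03 -8.87910e+01]
 [-1.10000e-02  1.10000e-01  9.94000e-01  1.08434e+03]
 [ 0.00000e+00  0.00000e+00  0.00000e+00  1.00000e+00]] dict_keys(['image', 'range_z', 'fx', 'fy', 'cx', 'cy', 'cam_to_world'])
```

View pics/scene0.png

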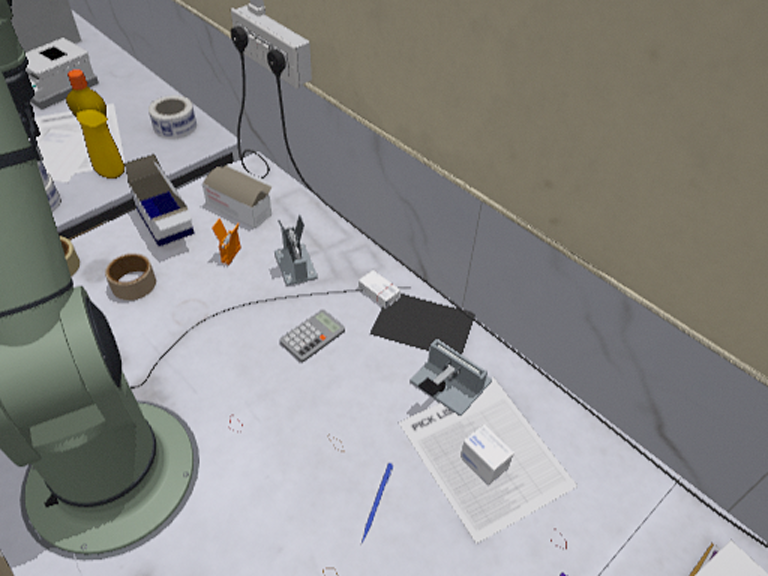

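View pics/top0.png

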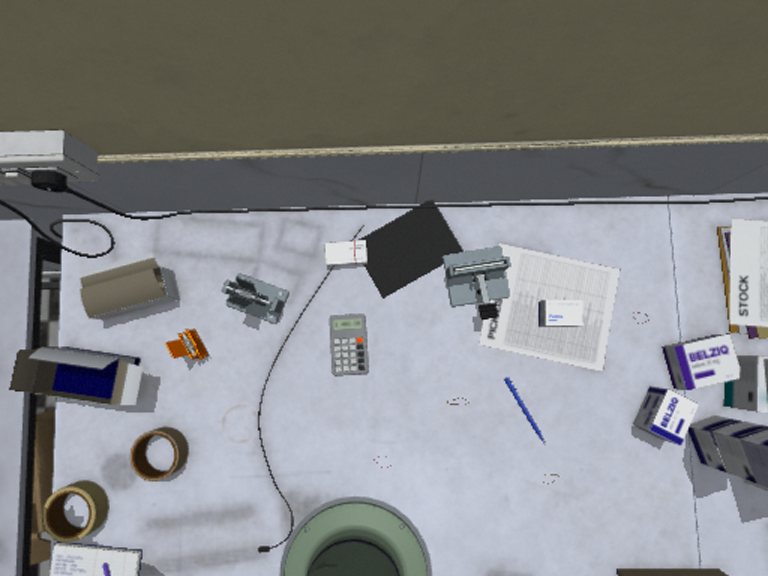

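Scene view: dark clip on its rail at (292,245), stand at (450,377) with the black pad at (432,387). Top view: clip (255,297), stand (477,275), pad (488,312). Possible confusions: the orange clip at scene (228,240) / top (187,344), which I must leave alone, and the black sheet at top (410,250), which could be taken for the pad. I choose the dark clip standing on the grey-footed rail. Next I'll measure.

Run:
```python
from h import *
for n,boxes in (("top",dict(stand=(440,240,516,322),clip=(216,264,296,328))),("scene",dict(stand=(405,335,495,415),clip=(268,205,322,290)))):
    c=dict(np.load(f"{n}0.npz")); P=cloud(c)
    for k,b in boxes.items():
        x0,y0,x1,y1=[int(v/1.5) for v in b]
        Q=P[y0:y1,x0:x1].reshape(-1,3); I=c["image"][y0:y1,x0:x1].reshape(-1,3); ok=np.isfinite(Q[:,0]); Q=Q[ok];I=I[ok]
        print(n,k,"zhist",np.histogram(Q[:,2],bins=np.arange(-10,160,10))[0].tolist())
        bands={"stand":[(55,75)],"clip":[(74,90),(95,150),(120,150)]}[k]
        for lo,hi in bands:
            m=(Q[:,2]>lo)&(Q[:,2]<hi)
            if m.sum()<4: continue
            q=Q[m].astype(np.float32); r=cv2.minAreaRect(q[:,:2]); print(" ",(lo,hi),m.sum(),"mean",q.mean(0).round(1),"med z",np.median(q[:,2]).round(1),"rect",np.round(r[0],1),np.round(r[1],1),round(r[2],1))
        if k=="stand":
            m=(I.max(1)<45)&(Q[:,2]>25); q=Q[m].astype(np.float32)
            if len(q)>3: r=cv2.minAreaRect(q[:,:2]); print("  pad",m.sum(),q.mean(0).round(1),q[:,2].min(),q[:,2].max(),r)
    img=c["image"]
    crops=[cv2.resize(img[int(b[1]/1.5)-5:int(b[3]/1.5)+5,int(b[0]/1.5)-5:int(b[2]/1.5)+5],(390,390),interpolation=cv2.INTER_NEAREST) for b in boxes.values()]
    cv2.imwrite(f"pics/crop_{n}.png",np.hstack(crops))
```

```text
top stand zhist [448, 1264, 442, 15, 26, 36, 130, 278, 106, 0, 0, 0, 0, 0, 0, 0]Traceback (most recent call last):
  File "<stdin>", line 12, in <module>
cv2.error: OpenCV(4.12.0) /io/opencv/modules/imgproc/src/convhull.cpp:143: error: (-215:Assertion failed) total >= 0 && (depth == CV_32F || depth == CV_32S) in function 'convexHull'
```

```bash
cat > meas.py <<'E'
from h import *
R=lambda q: cv2.minAreaRect(np.ascontiguousarray(q[:,:2],dtype=np.float32))
for n,boxes in (("top",dict(stand=(440,240,516,322),clip=(216,264,296,328))),("scene",dict(stand=(405,335,495,415),clip=(268,205,322,290)))):
    c=dict(np.load(f"{n}0.npz")); P=cloud(c)
    for k,b in boxes.items():
        x0,y0,x1,y1=[int(v/1.5) for v in b]
        Q=P[y0:y1,x0:x1].reshape(-1,3); I=c["image"][y0:y1,x0:x1].reshape(-1,3); ok=np.isfinite(Q[:,0]); Q=Q[ok];I=I[ok]
        print(n,k,"zhist",np.histogram(Q[:,2],bins=np.arange(-10,160,10))[0].tolist())
        for lo,hi in {"stand":[(55,75)],"clip":[(70,90),(95,150),(118,150)]}[k]:
            m=(Q[:,2]>lo)&(Q[:,2]<hi)
            if m.sum()<4: continue
            q=Q[m]; r=R(q); print(" ",(lo,hi),m.sum(),"mean",q.mean(0).round(1),"rect",np.round(r[0],1),np.round(r[1],1),round(r[2],1))
        if k=="stand":
            m=(I.max(1)<45)&(Q[:,2]>50); q=Q[m]
            if len(q)>3: r=R(q); print("  pad",m.sum(),q.mean(0).round(1),q[:,2].min(),q[:,2].max(),r)
    img=c["image"]
    crops=[cv2.resize(img[int(b[1]/1.5)-5:int(b[3]/1.5)+5,int(b[0]/1.5)-5:int(b[2]/1.5)+5],(390,390),interpolation=cv2.INTER_NEAREST) for b in boxes.values()]
    cv2.imwrite(f"pics/crop_{n}.png",np.hstack(crops))
E
python3 meas.py
```

```text
top stand zhist [448, 1264, 442, 15, 26, 36, 130, 278, 106, 0, 0, 0, 0, 0, 0, 0]
  (55, 75) 440 mean [ 551.6 -256.7   64.9] rect [ 533.9 -259.4] [110.5 117.6] 7.3
  pad 99 [ 493.2 -263.    72.7] 54.73755527804224 78.78612977690273 ((522.2471313476562, -261.1936340332031), (86.00313568115234, 31.159358978271484), 5.4080729484558105)
top clip zhist [606, 920, 259, 10, 13, 40, 35, 61, 14, 58, 92, 32, 31, 49, 1, 0]
  (70, 90) 72 mean [534.4 181.   85.4] rect [536.1 184.6] [89.9 21. ] 64.7
  (95, 150) 126 mean [536.4 185.4 115. ] rect [536.5 186.2] [34.  48.2] 68.3
  (118, 150) 58 mean [535.8 185.9 125. ] rect [536.6 186.3] [33.7 48. ] 67.5
scene stand zhist [719, 1318, 334, 72, 84, 82, 163, 313, 83, 0, 0, 0, 0, 0, 0, 0]
  (55, 75) 479 mean [ 557.1 -259.3   64.1] rect [ 535.  -261.3] [113.3 116.3] 7.3
  pad 91 [ 490.4 -268.3   72.8] 66.59001652008351 79.32865741066996 ((492.51385498046875, -267.46331787109375), (27.508146286010742, 30.368337631225586), 5.274264812469482)
scene clip zhist [632, 856, 186, 30, 23, 39, 45, 43, 25, 51, 48, 18, 22, 24, 2, 0]
  (70, 90) 76 mean [532.7 175.7  82.9] rect [537.8 185.7] [94.1 21.6] 66.3
  (95, 150) 75 mean [541.6 180.7 114.1] rect [536.  184.1] [36.1 47.1] 68.5
  (118, 150) 33 mean [540.8 181.2 124.8] rect [536.  184.1] [36.1 47.1] 68.5
```

View pics/crop_scene.png

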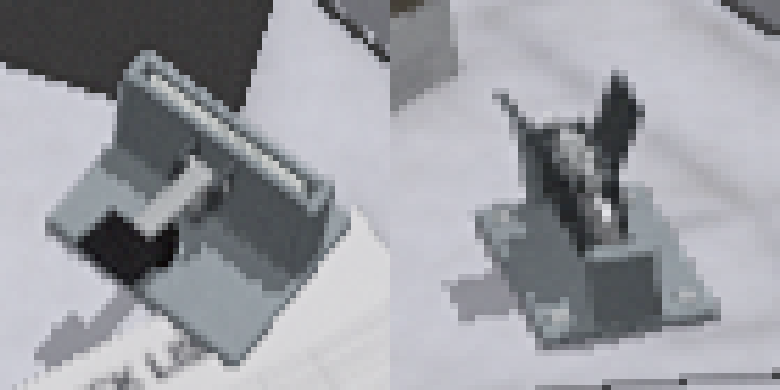

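Run:
```python
from h import *
R=lambda q: np.round(np.concatenate([np.ravel(x) for x in cv2.minAreaRect(np.ascontiguousarray(q[:,:2],dtype=np.float32))]),1)
for n,b in (("top",(440,240,516,322)),("scene",(405,335,495,415))):
    c=dict(np.load(f"{n}0.npz")); P=cloud(c)
    x0,y0,x1,y1=[int(v/1.5) for v in b]
    Q=P[y0:y1,x0:x1].reshape(-1,3); Q=Q[np.isfinite(Q[:,0])]
    a=np.radians(7); d=(Q[:,:2]-[490.5,-267])@[np.cos(a),np.sin(a)]
    m=(Q[:,2]>58)&(Q[:,2]<74)&(d>60); print(n,"walls",m.sum(),R(Q[m]),Q[m].mean(0))
    m=(Q[:,2]>66)&(Q[:,2]<80)&(d<20);print("pad",m.sum(),R(Q[m]),Q[m].mean(0))
for n in("scene",):
    s=read_state()
def Rz(deg,): 
    a=np.radians(deg); y=np.array([np.cos(a),np.sin(a),0]); z=np.array([0,0,-1.]); return np.c_[np.cross(y,z),y,z]
for nm,p,angs in (("lever",[490.5,-266,120],(97,-83)),("clip",[536.3,185.5,180],(-23,157)),("place",[577,-256,200],(7,-173)),("presshov",[490.5,-266,120],(7,-173))):
    for g in angs:
        q=inverse_kinematics(p,Rz(g)); print(nm,g,None if q is None else np.round(q,2))
```

```text
top walls 245 [ 571.8 -254.6   34.1  117.5    7.3] [ 578.86247803 -254.13040998   64.2134891 ]
pad 124 [ 494.4 -264.9   30.7   34.2    7.6] [ 493.00287486 -264.57299022   72.48206572]
scene walls 303 [ 570.9 -256.5   40.9  115.9    7.3] [ 577.97391089 -256.8055291    63.67894811]
pad 109 [ 493.8 -265.9   30.2   33.4    7.4] [ 491.9305193  -266.44786931   72.2614995 ]
lever 97 [ 0.2   0.58  0.27  1.89 -0.23  0.7   2.29]
lever -83 [-0.23  0.81  0.96  1.91 -0.86  0.91 -0.27]
clip -23 [-0.77  0.54  0.47  1.82 -0.31  0.85 -0.55]
clip 157 [-0.25  0.5  -0.26  1.8   0.16  0.87  2.15]
place 7 [-0.22  0.76  0.92  1.64 -0.67  1.08  1.01]
place -173 [-0.33  0.94  1.22  1.65 -0.93  1.24 -1.92]
presshov 7 [-0.06  0.67  0.66  1.9  -0.58  0.77  1.05]
presshov -173 [-0.32  1.    1.22  1.91 -1.08  1.1  -1.65]
```

The crop confirms both targets: the dark clip astride the rail plate, and the stand with its black pad. The two views agree on the pad at (494,-265.5,72.4), yaw 7.4°. That puts the card at about (580,-254.5), which fits the measured walls. Next I press the lever.

```bash
cat >> h.py <<'E'
def Rz(deg):
    a=np.radians(deg); y=np.array([np.cos(a),np.sin(a),0]); z=np.array([0,0,-1.]); return np.c_[np.cross(y,z),y,z]
def st(t=""):
    s=read_state(); print(t,"t%.2f"%s["time"],np.round(s["eef_pos"],1),"f",np.round(s["ft_force"],1),"gap %.1f gf %.1f"%(s["finger_gap"],s["gripper_force"]),np.round(s["qpos"],2))
E
python3 - <<'E'
from h import *
clamp(); st("shut")
movep([494,-265.5,200],Rz(97)); st("hover")
movel([494,-265.5,85],max_speed=150)
print("guard",movel([494,-265.5,37],max_speed=40,guard=20)); st("pressed")
movel([494,-265.5,200],max_speed=200); st("up")
for n in("scene","wrist"):
    c=snap(n); np.savez(n+"1.npz",**c)
    cv2.imwrite(f"pics/{n}1.png",c["image"] if n=="wrist" else cv2.resize(c["image"][200:300,250:350],(400,400)))
P=cloud(dict(np.load("scene1.npz"))); Q=P[200:300,250:350].reshape(-1,3); m=np.isfinite(Q[:,0])&(Q[:,2]>85)&(Q[:,2]<112); print(m.sum(),np.round([np.median(Q[m],0),Q[m].max(0)],1),cv2.minAreaRect(np.ascontiguousarray(Q[m][:,:2],dtype=np.float32)))
E
```

```text
shut t0.87 [216.  586.5 231.3] f [ 0.2 -0.2 -0.2] gap -0.2 gf 0.0 [-1.29  0.52 -0.04  1.6   0.02  1.02 -0.11]
hover t4.01 [ 494.4 -264.9  200. ] f [-0.1 -0.2  0.2] gap 0.0 gf 0.0 [-0.02  0.52  0.58  1.83 -0.36  0.9   2.42]
guard True
pressed t6.03 [ 494.2 -265.5   38.5] f [-4.8  2.7 19.3] gap 0.2 gf 9.8 [ 0.14  0.74  0.35  1.91 -0.44  0.57  2.48]
up t6.99 [ 493.6 -265.2  199. ] f [ 0.2 -0.6  0.3] gap -0.2 gf 0.0 [ 0.03  0.51  0.5   1.82 -0.31  0.89  2.37]
233 [[ 583.7 -261.6   97. ]
 [ 731.6 -221.   111.9]] ((653.552978515625, -252.6256866455078), (155.27676391601562, 80.27538299560547), 6.429693698883057)
```

```bash
python3 -c "
import cv2,numpy as np
a=cv2.imread('pics/scene1.png');b=cv2.resize(cv2.imread('pics/wrist1.png'),(400,300));c=np.zeros((400,800,3),np.uint8);c[:,:400]=a;c[:300,400:]=b;cv2.imwrite('pics/m1.png',c)"
```

```text
(no output)
```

View pics/m1.png

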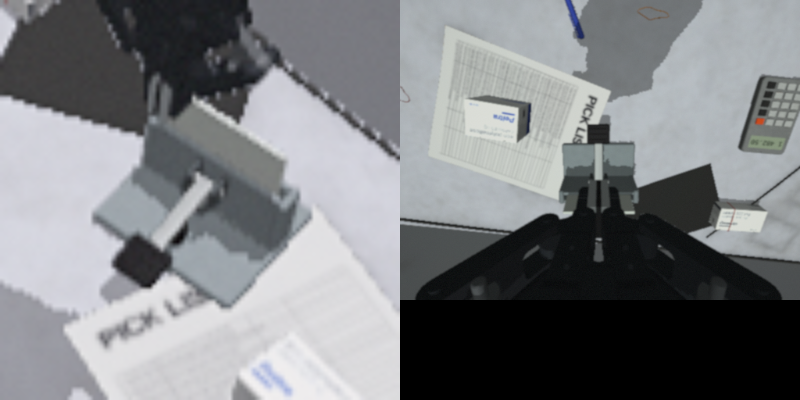

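The lever stays down and the card is up: its white top edge runs from (190,100) to (285,160) in the left panel. The wrist view looks past the fingers, so I'll work out where it's aimed and refine the card from the data I have.

Run:
```python
from h import *
ux=np.array([np.cos(np.radians(7.4)),np.sin(np.radians(7.4))]); uy=np.array([-ux[1],ux[0]])
def card(P,I):
    Q=P.reshape(-1,3); I=I.reshape(-1,3).astype(int); d=Q[:,:2]-[580,-254.5]; a=d@ux; b=d@uy
    m=np.isfinite(a)&(abs(a)<15)&(abs(b)<60)&(Q[:,2]>80)&(Q[:,2]<112)&(I.min(1)>90)
    print(m.sum(),"a",np.percentile(a[m],[2,25,50,75,98]).round(1),"b",np.percentile(b[m],[1,50,99]).round(1),"z",np.percentile(Q[m,2],[5,50,97]).round(1))
    t=m&(Q[:,2]>97); print(" top",t.sum(),a[t].mean().round(1),"line",np.polyfit(b[m],a[m],1).round(3))
for n in("scene","wrist"):
    c=dict(np.load(n+"1.npz")); print(n); card(cloud(c),c["image"])
c=dict(np.load("wrist1.npz")); M=c["cam_to_world"]; T=np.eye(4); T[:3,:3]=Rz(97); T[:3,3]=[493.6,-265.2,199]
print("wrist in tool",np.round(np.linalg.inv(T)@M,3),c["fx"],c["cx"],c["cy"])
c=snap("top"); np.savez("top1.npz",**c); print("top"); card(cloud(c),c["image"])
```

```text
scene
167 a [-3.6 -2.1 -1.3 -0.2  2.4] b [-45.9  -9.2  31.5] z [ 81.2  94.3 104. ]
 top 66 -0.6 line [-0.007 -1.144]
wrist
133 a [-3.6 -2.8 -2.1 -0.8  1.2] b [-45.5 -34.   47.5] z [ 86.3 102.3 103.8]
 top 117 -1.6 line [ 0.008 -1.716]
wrist in tool [[   0.       0.95     0.313   81.02 ]
 [   1.      -0.      -0.       1.283]
 [  -0.       0.313   -0.95  -142.483]
 [   0.       0.       0.       1.   ]] 273.7327316100596 253.80352218751506 189.39009142894707
top
67 a [-2.3 -1.9 -1.3  0.1  1.7] b [-28.4   8.8  47.3] z [ 83.5 101.  104.9]
 top 47 -0.3 line [ 0.002 -0.795]
```

```bash
cat > look.py <<'E'
from h import *
import sys
def look(tag):
    c=snap("wrist"); np.savez(tag+".npz",**c); cv2.imwrite(f"pics/{tag}.png",c["image"]); return c
def clipm(c,cen=(536.3,185.4),yaw=-23):
    ux=np.array([np.cos(np.radians(yaw)),np.sin(np.radians(yaw))]); uy=np.array([-ux[1],ux[0]])
    P=cloud(c); Q=P.reshape(-1,3); d=Q[:,:2]-cen; a=d@ux; b=d@uy; z=Q[:,2]
    g=np.isfinite(a)&(abs(a)<40)&(abs(b)<50)
    print("zhist70+",np.histogram(z[g],np.arange(70,160,6))[0].tolist())
    for lo,hi in((70,84),(95,118),(118,140),(126,140)):
        m=g&(z>lo)&(z<hi)
        if m.sum()<5: continue
        r=cv2.minAreaRect(np.ascontiguousarray(Q[m][:,:2],dtype=np.float32))
        print(lo,hi,m.sum(),"a",np.percentile(a[m],[1,50,99]).round(1),"b",np.percentile(b[m],[1,50,99]).round(1),"zmax",np.percentile(z[m],98).round(1),"rect",np.round(r[0],1),np.round(r[1],1),round(r[2],1))
E
python3 - <<'E'
from look import *
open_gripper()
R=Rz(-23); p=np.array([536.3,185.4,235])-45*R[:,0]
movep(p,R); st("hover")
c=look("w2"); clipm(c)
movel(p+[0,0,-25]-25*R[:,0]); c=look("w3"); clipm(c); st()
E
```

```text
hover t10.16 [518.8 143.5 235. ] f [-1.4 -0.3 -0.3] gap 85.3 gf 0.0 [-1.1   0.63  1.1   1.86 -0.65  1.06 -0.14]
zhist70+ [7, 142, 95, 791, 152, 151, 156, 165, 183, 332, 1, 0, 0, 0]
70 84 158 a [-8.8 -1.6  3.3] b [-43.7  24.9  44.6] zmax 83.0 rect [533.6 186.6] [88.9 13.1] 71.1
95 118 589 a [-19.6 -12.7  16.8] b [-14.5   2.2  18.4] zmax 117.4 rect [535.6 187.8] [33.6 37.9] 68.3
118 140 516 a [-25.2  -1.2  22.5] b [-14.4   2.4  18.4] zmax 129.1 rect [535.7 187.8] [33.3 47.8] 67.9
126 140 275 a [-25.3 -21.7  22.6] b [-14.5   1.6  18.3] zmax 129.5 rect [535.7 187.9] [33.3 47.7] 68.2
zhist70+ [8, 158, 71, 1049, 184, 200, 209, 231, 244, 463, 0, 0, 0, 0]
70 84 170 a [-8.5 -1.6  0.4] b [-43.5  -0.6  44.7] zmax 82.2 rect [532.7 187.6] [88.5  8.5] 67.8
95 118 788 a [-19.6 -12.4  17. ] b [-14.7   2.2  18.3] zmax 117.4 rect [536.2 187.3] [33.9 38.2] 67.8
118 140 707 a [-25.1  16.9  22.7] b [-14.6   2.3  18.1] zmax 129.2 rect [535.7 187.2] [34.  48.1] 68.1
126 140 376 a [-25.3 -21.7  22.7] b [-14.4   2.3  18.1] zmax 129.4 rect [535.9 187.6] [32.9 48. ] 67.9
 t10.64 [509.4 121.1 210.4] f [ 0.1  0.2 -0.7] gap 85.5 gf 0.0 [-1.06  0.63  1.07  1.92 -0.67  1.   -0.08]
```

View pics/w3.png

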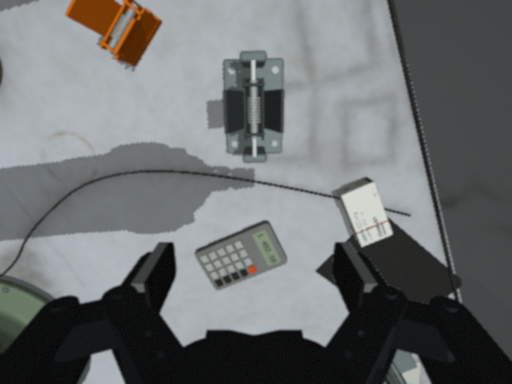

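The close view shows the dark clip on its rail at (253,105), with the orange one at (120,30). Clip centre is (535.8,187.5), x axis at -22°, handle tops at 129.5 (so the axle is at about 84), and the handle opening measures 48 x 34 mm, as described. Next: grip, squeeze and lift.

Run:
```python
from look import *
R=Rz(-22); x,y=535.8,187.5
movep([x,y,190],R)
print("place IK",[None if (q:=inverse_kinematics([579.6,-253.8,z],Rz(7.4))) is None else np.round(q,2) for z in(230,135)])
print(movel([x,y,95],max_speed=100,guard=10)); st("at grip")
clamp(); wait(0.3); st("clamped")
movel([x,y,135],max_speed=60); st("lift1")
movel([x,y,235],max_speed=150); wait(.3); st("lift2")
for n in("scene","wrist"):
    c=snap(n); np.savez(n+"4.npz",**c); 
    im=c["image"]; cv2.imwrite(f"pics/{n}4.png",im)
a=cv2.imread("pics/scene4.png")[60:220,130:330]; b=cv2.imread("pics/wrist4.png")
cv2.imwrite("pics/m4.png",np.hstack([cv2.resize(a,(400,320)),cv2.resize(b,(400,320))]))
```

```text
place IK [array([-0.18,  0.68,  0.82,  1.61, -0.54,  1.1 ,  0.91]), array([-0.13,  0.77,  0.72,  1.69, -0.62,  0.92,  0.97])]
False
at grip t12.14 [536.1 187.5  95.5] f [-1.1  0.8 -0.8] gap 85.4 gf 0.0 [-1.01  0.83  0.88  1.89 -0.86  0.85 -0.06]
clamped t13.04 [536.5 187.5  95.9] f [-1.1  0.1 14.6] gap 20.7 gf 59.3 [-1.01  0.83  0.88  1.89 -0.86  0.85 -0.06]
lift1 t13.86 [535.7 187.6 134.8] f [-0.9 -0.5 -1.1] gap 21.1 gf 58.7 [-1.04  0.78  0.94  1.87 -0.8   0.92 -0.1 ]
lift2 t14.97 [535.7 187.4 234.6] f [ 0.5 -0.  -0.7] gap 21.1 gf 58.7 [-1.12  0.67  1.07  1.78 -0.66  1.1  -0.2 ]
```

View pics/m4.png

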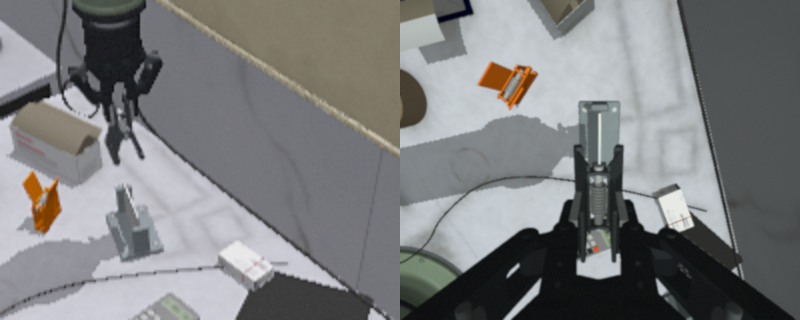

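The clip is held open and clear of the empty rail (lips at (125,155) in the left panel). I'll measure how it sits in the hand, then hover over the card.

Run:
```python
from look import *
tcp=np.array([535.7,187.4,234.6]); R=Rz(-22)
for n in("scene","wrist"):
    c=dict(np.load(n+"4.npz")); Q=(cloud(c).reshape(-1,3)-tcp)@R; z=Q[:,2]  # tool coords, z down
    g=np.isfinite(z)&(abs(Q[:,0])<45)&(abs(Q[:,1])<30)&(z>15)&(z<80)
    print(n,"z down hist",np.histogram(z[g],np.arange(15,81,5))[0].tolist(),"max",np.percentile(z[g],[95,99]).round(1))
    for lo,hi in((40,62),(46,62)):
        m=g&(z>lo)&(z<hi)
        if m.sum()>4: print(lo,"toolx",np.percentile(Q[m,0],[1,50,99]).round(1),"tooly",np.percentile(Q[m,1],[1,25,50,75,99]).round(1),np.polyfit(Q[m,0],Q[m,2],1).round(3))
movep([579.6,-253.8,225],Rz(7.4)); wait(.3); st("hover")
for n in("scene","top","wrist"):
    c=snap(n); np.savez(n+"5.npz",**c); cv2.imwrite(f"pics/{n}5.png",c["image"])
    Q=(cloud(c).reshape(-1,3)-read_state()["eef_pos"])@Rz(7.4); z=Q[:,2]; g=np.isfinite(z)&(abs(Q[:,0])<50)&(abs(Q[:,1])<30)&(z>20)&(z<130)
    print(n,np.histogram(z[g],np.arange(20,131,5))[0].tolist())
    m=g&(z>117)&(z<127); print(" card toolx",np.percentile(Q[m,0],[1,50,99]).round(1),"tooly",np.percentile(Q[m,1],[1,25,50,75,99]).round(1)) if m.sum()>4 else 0
    m=g&(z>48)&(z<66); print(" lips toolx",np.percentile(Q[m,0],[1,50,99]).round(1),"tooly",np.percentile(Q[m,1],[1,25,50,75,99]).round(1),"z",np.percentile(z[m],97).round(1)) if m.sum()>4 else 0
a=cv2.imread("pics/scene5.png")[150:310,230:390]; b=cv2.imread("pics/wrist5.png")
cv2.imwrite("pics/m5.png",np.hstack([cv2.resize(a,(400,400)),cv2.resize(b,(400,400))]))
```

```text
scene z down hist [11, 11, 17, 15, 12, 25, 26, 14, 0, 0, 0, 0, 0] max [52.  53.5]
40 toolx [-32.1 -14.2  26.2] tooly [-23.4 -21.4 -17.4  16.7  23.3] [-1.6000e-02  4.6409e+01]
46 toolx [-31.8 -18.6  26.3] tooly [-23.5 -22.5 -21.   17.3  23.8] [-2.3000e-02  4.9407e+01]
wrist z down hist [123, 159, 169, 156, 159, 288, 199, 96, 0, 0, 0, 0, 0] max [50.6 52.8]
40 toolx [-11.9  20.3  29.8] tooly [-24.8 -22.  -15.   19.9  22.7] [-1.4000e-02  4.6247e+01]
46 toolx [-13.3  16.2  29.9] tooly [-25.  -23.6 -17.3  21.5  22.8] [-1.0000e-03  4.9317e+01]
hover t17.00 [ 579.8 -253.3  225. ] f [-0.1 -0.5 -1.4] gap 21.2 gf 58.7 [-0.18  0.68  0.81  1.61 -0.54  1.09  0.91]
scene [36, 40, 42, 37, 49, 46, 33, 1, 0, 0, 0, 0, 0, 0, 0, 0, 0, 0, 0, 4, 51, 37]
 card toolx [-46.6  -2.   43.1] tooly [-3.7 -1.7 -1.   0.8  3.4]
 lips toolx [-31.   -7.8  27. ] tooly [-24.  -22.5 -21.5 -19.5  19.4] z 54.3
top [0, 0, 0, 0, 0, 0, 0, 0, 0, 0, 0, 0, 0, 0, 0, 0, 0, 0, 0, 0, 0, 0]
wrist [152, 166, 166, 147, 295, 201, 97, 0, 0, 0, 0, 0, 0, 0, 0, 0, 0, 0, 0, 0, 238, 3]
 card toolx [-12.5  18.2  47.1] tooly [-2.2 -1.2 -0.7  0.6  0.9]
 lips toolx [-12.9  14.8  30.4] tooly [-24.4 -23.4  -0.5  22.4  23.3] z 53.7
```

View pics/m5.png

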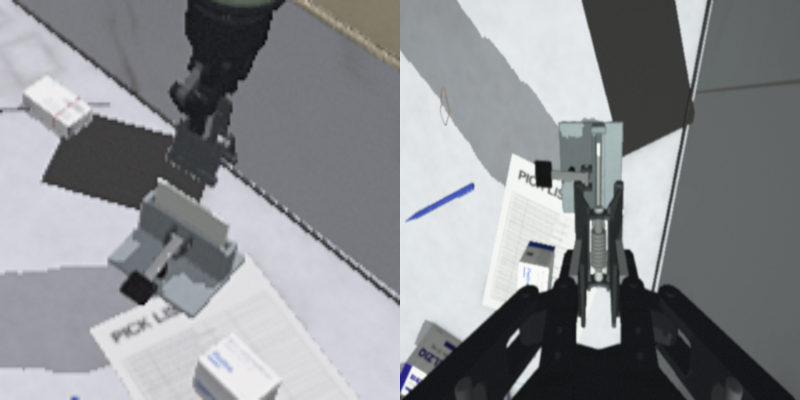

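Both views agree: in the tool frame the lips (centre about (-0.5,-0.5)) line up with the card (about (0,-0.5)). Lip ends are 54 mm below the TCP and the card top is at about 103. Next I lower to TCP z = 133, which puts the lip ends near 79, above the 66 mm walls.

Run:
```python
from look import *
print(movel([579.6,-253.5,133],max_speed=50,guard=6)); wait(.5); st("placed")
e=read_state()["eef_pos"]
for n in("scene","wrist"):
    c=snap(n); np.savez(n+"6.npz",**c); cv2.imwrite(f"pics/{n}6.png",c["image"])
    Q=(cloud(c).reshape(-1,3)-e)@Rz(7.4); z=Q[:,2]; g=np.isfinite(z)&(abs(Q[:,0])<55)&(abs(Q[:,1])<30)
    print(n,np.histogram(z[g],np.arange(-20,81,5))[0].tolist())
    m=g&(abs(Q[:,1])<7)&(z>24)&(z<34)&(abs(Q[:,0])>32); print(" card",m.sum(),np.median(Q[m],0).round(1),np.percentile(Q[m,0],[1,99]).round(1)) if m.sum()>3 else 0
    m=g&(z>40)&(z<56)&(abs(Q[:,1])>12); print(" lips",m.sum(),np.percentile(Q[m,1],[1,50,99]).round(1),np.percentile(Q[m,0],[1,99]).round(1))
a=cv2.imread("pics/scene6.png")[180:300,250:370]; b=cv2.imread("pics/wrist6.png")
cv2.imwrite("pics/m6.png",np.hstack([cv2.resize(a,(400,400)),cv2.resize(b,(400,400))]))
```

```text
False
placed t19.64 [ 579.6 -253.5  133. ] f [-0.5  1.2 -0.3] gap 21.1 gf 58.7 [-0.13  0.78  0.73  1.69 -0.63  0.92  0.98]
scene [10, 23, 11, 15, 24, 32, 37, 29, 36, 41, 59, 39, 62, 46, 44, 15, 16, 53, 43, 45]
 card 23 [-32.8  -0.7  31.1] [-47.3  44.7]
 lips 109 [-24.8 -20.2  20.6] [-30.8  26. ]
wrist [321, 286, 230, 114, 1172, 989, 181, 129, 151, 271, 318, 171, 292, 215, 104, 6, 4, 992, 48, 42]
 card 159 [39.1 -0.8 30.2] [-45.9  47.3]
 lips 589 [-24.3  13.3  23.2] [-11.8  30.3]
```

View pics/m6.png

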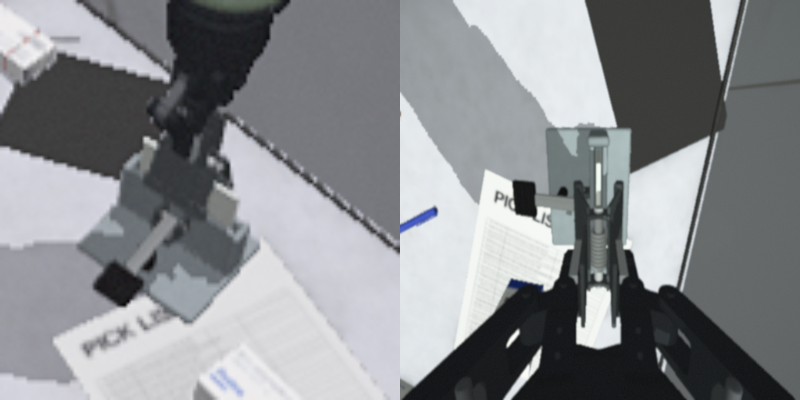

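The clip straddles the middle of the card: the card ends show evenly on both sides at (148,155) and (225,205), it is centred to within 1 mm, the lips overlap the card by about 24 mm, and there is no contact force.

```bash
python3 -c "
from workcell import *
print(finish_job())"
```

```text
the job is handed in; nothing more can be done
None
```

I handed the job in at about 20 s with the lever latched down, the card up, and the clip held wide open over the middle of the card without touching it; the judging result was not shown.

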